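# Shut and clip the sandwich toaster

## Robot

A 6-joint arm with a two-finger parallel gripper is mounted at the origin on a cart in front of the work surface, level with it; the furniture and walls round the work are solid. World frame = base frame: x ahead of the robot, y to its left, z up, the work surface at z = 0. Lengths are in m, angles in rad, forces in N, time in s.
With the tool pointing down it reaches from about 0.25 to 0.725 m from the base axis. Payload 4 kg.
Tool frame: the origin (TCP) lies midway between the tips of the shut fingers; the grasp point (between the pads) lies 19 mm behind it; z points along the fingers, y is the line along which they close (so a half turn about z gives the same grasp; the last joint's range is limited). The gripper opens to 85 mm and grips with 20 to 120 N. Pads are 22 mm wide; open, the fingers measure 114 mm over their backs; the gripper's body (76 mm by 85 mm) begins 54 mm behind the grasp point. The pads swing forward as they close: fully open they stand 13 mm farther back than shut.
Start: joints at [-1.14, 0.241, 0.005, 1.335, 0, 1.571], TCP at [0.209, -0.454, 0.231] pointing down, gripper open.
Joint ranges: [-2.72, 2.72], [-1.05, 1.87], [-1.09, 1.28], [-1.99, 2.15], [-1.42, 1.44], [-3.14, 3.14]. Speed limits (rad/s): [2.79, 2.79, 3.14, 3.14, 3.14, 3.14].

## Interface

Orientations are given as a unit quaternion [x, y, z, w].
In Python, from workcell import bot, camera, job_done gives the robot as it stands.
- The arm moves only by the tool carry_out, never from a script. Its argument "plan" is a list of rows, each an object of numbers: "dx", "dy", "dz": the shift along the tool's x, y, z in mm; "twist": the turn about the tool's z in degrees; "fingers": the closure, from -1 (fully open) to 1 (shut). In form: [{"dx": .., "dy": .., "dz": .., "twist": .., "fingers": ..}, ...]. A call has exactly 5 rows; each row is the pose to reach, as a shift and turn from the pose commanded when the call began, along the tool's axes at that moment; what a row does not reach only later rows make up. A row lasts 1/12 s, in which the tool goes at most 41.7 mm and 7.16 degrees, less where a joint would pass 70% of its speed; a pose out of reach is approached as far as the arm can. A call with a gripper value outside its range is refused whole. The fingers move at their own pace and stop on an object; the grip force is fixed at half the most. Time passes only in rows, so rows that repeat a pose let the fingers close, or fill a call up. It gives the time, the measured TCP pose, the force, the opening and the grip force at its end, in the units of the state.
- bot.get_obs(): the state, without advancing time (a new reading comes with each control period).
- camera(name): name is "side" or "top" or "wrist"; returns a dict with "image" (384x512x3 uint8, red, green, blue), "intrinsics" (3x3 intrinsics, pixels), "eye" and "attitude" of the camera in the world. Camera axes: x right, y down, z forward; pixel columns grow to the right and rows downward; lengths in m; the calibration is good to about 2 mm. A picture is of the moment at which its call begins. There is no depth.
- job_done(): hands the job in; it is judged then, once.
The state is a dict: "clock": time; "joint_pos": joint angles; "joint_vel": joint speeds; "tau": joint torques, N m; "eef_pos": TCP position; "tool_rot": TCP orientation; "ft_force": force on the tool from outside, world axes, zero at the start; "ft_torque": the same for the moment, N m; "grip_width": finger opening in m; "grasp_force": force on a finger pad.
Only numpy, scipy, OpenCV 4.12 (cv2) and the standard library are available. Lean on these libraries where they do the work, as an engineer would, in place of code of your own. Each camera call takes 0.05 s, during which the arm holds its last target. There are 200 camera calls.

## Task

The sandwich toaster has cooled and been wiped; make it ready to put away. With the fingertips push its open lid down until it lies fully shut, without slamming it, then press the raised metal latch at the end of its handle down past its middle, so that it snaps home under the handle. Only push and press lightly, grip and lift nothing, leave the toaster standing where it is, do not disturb the things round it, and take the hand away.

Things in the scene. Friction and masses are not known exactly. Their poses are not given: they have to be found in the camera images.
- toaster: Black two-slice sandwich toaster, steel-topped lid, loose on rubber feet, 2.1 to 3 kg. Body 160 deep (x), 230 wide (y), 91 high when shut. Origin: on the worktop under the body's centre; own x points from handle to hinge (away from the robot, +-0.3 rad), z up. The handle, 100 wide, juts out in front to x = -125; lower half (z 22 to 44) on the base, upper half (z 47 to 64) on the lid.
- toaster_hinge (a point): The middle of the lid's hinge axis, which runs along the toaster's y: 86 behind the toaster's origin and 46 above it.
- toaster_lid (a joint): Lid angle: 0 shut (level), 1.5 at its stop; starts at 0.9 to 1.35. Shut, it reaches forward from the hinge: flat steel outer face 39 above the hinge axis (raised middle 42.5), front edge 166 and handle's end 211 in front of the hinge. Stiff hinge: above about 0.7 it stays where left and needs 1 to 3 N at its front edge to move; lower down it sinks shut by itself at about 1 rad/s.
- lid_left_corner (a point): Point on the lid at the front edge of its steel outer face, 90 to the left of the middle (no handle in front of it there); moves with the lid. A place to push.
- lid_right_corner (a point): The same, 90 to the right of the middle.
- toaster_latch (a joint): Latch angle from the lid: 0 open (start), 1.85 home. Pivots about the toaster's y on the end of the upper handle, lid shut: toaster x = -119, z = 67. An over-centre spring holds it at either end; dead centre at 0.93. About 0.13 N m moves it from open (4 N down, 35 before its pivot); past centre it snaps home by itself. Home too early, it stops the lid 0.13 rad short of shut.
- latch_tip (a point): Free end of the steel latch plate (36 wide, 50 long, 5 thick), on the face to press; a thumb lip 5 high crosses that face here. Lid shut, latch open: the plate juts forward, 16 degrees above level, this point at toaster x = -160, z = 93. Home: the plate hangs down before the handle, outer face at x = -132.5, this point at z = 21.
- jam_jar: Jar with a yellow lid, diameter 71, 110 high, loose, on one side of the toaster, 185 to 200 from its middle. Origin under its centre.
- mug: Cream mug, diameter 78, 100 high, loose, on the other side of the toaster. Origin on the worktop under it, 16 from the cup's centre towards the handle.
- spice_jar: Spice jar with a green label and a black cap, diameter 40, 105 high, loose, at the left front of the worktop. Origin under its centre.
- teaspoon: Steel teaspoon 130 long, lying loose at the right front of the worktop. Origin under its centre.
Mind the look-alikes: they are no part of the job. Leave any red look-alike of the spice_jar alone. Leave any red look-alike of the mug alone.

How it is judged:
On the way, in this order (a step that is already met when the one before it is completed fails the run):
1. the lid is fully shut while the latch is still open (value of joint toaster_lid below 0.04 rad and value of joint toaster_latch below 0.7 rad), for 0.2 s.
2. the latch has snapped home with the lid shut (value of joint toaster_lid below 0.04 rad and value of joint toaster_latch above 1.72 rad), for 0.2 s.
At the end, for the whole second after the job is handed in: Lid shut (under 0.04 rad) and latch home (over 1.72 rad); the toaster flat and at rest on the worktop within 40 mm of where it stood; jam jar, mug and spice jar upright, they and the teaspoon within 30 mm of where they were (all of step 2 and distance of toaster from where it was at the start of the episode below 0.04 m and height (world z) of toaster below 0.008 m and angle between toaster's own z axis and vertical below 0.06 rad and linear speed of toaster below 0.02 m/s and distance of each of jam_jar, mug, spice_jar, teaspoon from where it was at the start of the episode below 0.03 m and angle between each of jam_jar, mug, spice_jar's own z axis and vertical below 0.2 rad); the robot touches nothing.
It fails at once if the lid is slammed (faster than 4 rad/s) (velocity of joint toaster_lid below -4 rad/s).
It fails at once if the fingers grip or force the lid or the latch (over 40 N while it is part-way) ((contact force between the fingers and toaster above 40 N and value of joint toaster_lid above 0.1 rad) or (contact force between the fingers and toaster above 40 N and value of joint toaster_latch between 0.2 and 1.6 rad)).
It fails at once if the toaster is lifted, tipped or shoved over 40 mm (height (world z) of toaster above 0.012 m or angle between toaster's own z axis and vertical above 0.12 rad or distance of toaster from where it was at the start of the episode above 0.04 m).
It fails at once if one of the things round the toaster is moved over 30 mm or tipped (distance of any of jam_jar, mug, spice_jar, teaspoon from where it was at the start of the episode above 0.03 m or angle between any of jam_jar, mug, spice_jar's own z axis and vertical above 0.4 rad).
It also fails if it takes over 43 s, if anything falls off the work surface, if the arm or the gripper's body presses on something with over 40 N, if the wrist force passes 120 N, or if a joint passes its speed limit or range.

## Working session

There is one attempt and no reset: what is moved stays moved. The work goes in short steps, Python scripts to look and compute and a tool call to move; the robot and the scene stay as the last step left them, time stands still between calls to the robot, and variables do not carry over. Pictures are saved under pics/ and viewed, at most 10 in all, crops included, and the job is handed in when it is done.

Besides the shell and the picture viewer there is one more tool, called after "Emit:" as name([rows], argument=value, ...), one row to a line, values as JSON. carry_out: Moves the arm, as the interface text tells. Its arguments: {"type":"object","properties":{"plan":{"type":"array","items":{"type":"object","properties":{"dx":{"type":"number"},"dy":{"type":"number"},"dz":{"type":"number"},"twist":{"type":"number"},"fingers":{"type":"number"}}}}},"required":["plan"]}

```bash
mkdir -p pics
cat > h.py <<'E'
import numpy as np, cv2
from scipy.spatial.transform import Rotation as R
from workcell import bot, camera, job_done
def rot(a):
    a=np.array(a,float)
    return a if a.shape==(3,3) else R.from_quat(a).as_matrix()
def proj(c,P):
    p=(np.atleast_2d(P)-np.array(c['eye']))@rot(c['attitude'])
    q=p@np.array(c['intrinsics']).T
    return q[:,:2]/q[:,2:]
def onz(c,uv,z):
    d=rot(c['attitude'])@np.linalg.inv(np.array(c['intrinsics']))@np.array([uv[0],uv[1],1.])
    e=np.array(c['eye']); return e+d*(z-e[2])/d[2]
E
python3 - <<'E'
from h import *
import pickle
o=bot.get_obs(); print({k:np.round(v,3).tolist() for k,v in o.items()})
ims={}
for n in('top','side'):
    c=camera(n); ims[n]=c; print(n,c['eye'],c['attitude'],c['intrinsics'])
    cv2.imwrite(f'pics/{n}0.png',cv2.resize(c['image'][:,:,::-1],(800,600),interpolation=cv2.INTER_CUBIC))
pickle.dump(ims,open('c0.pkl','wb'))
E
```

```text
{'clock': 0.0, 'joint_pos': [-1.14, 0.241, 0.004, 1.335, -0.0, 1.571], 'joint_vel': [-0.0, -0.001, -0.001, -0.001, -0.0, 0.0], 'tau': [0.001, -37.232, 25.241, 0.017, 0.0, -0.0], 'eef_pos': [0.209, -0.454, 0.23], 'tool_rot': [0.977, 0.214, -0.0, -0.001], 'ft_force': [0.114, -0.554, -0.244], 'ft_torque': [0.007, 0.015, -0.032], 'grasp_force': 0.0, 'grip_width': 0.086}
top [0.40133487 0.02783597 1.18870265] [ 0.70822381 -0.70232481  0.05386646 -0.04751097] [[396.68762543   0.         258.70929946]
 [  0.         396.68762543 188.18897596]
 [  0.           0.           1.        ]]
side [ 0.2898386  -1.08170219  0.63617064] [ 0.84331136 -0.09486801  0.05803657 -0.52579251] [[456.836647     0.         254.85291256]
 [  0.         456.836647   189.54013066]
 [  0.           0.           1.        ]]
```

View pics/top0.png

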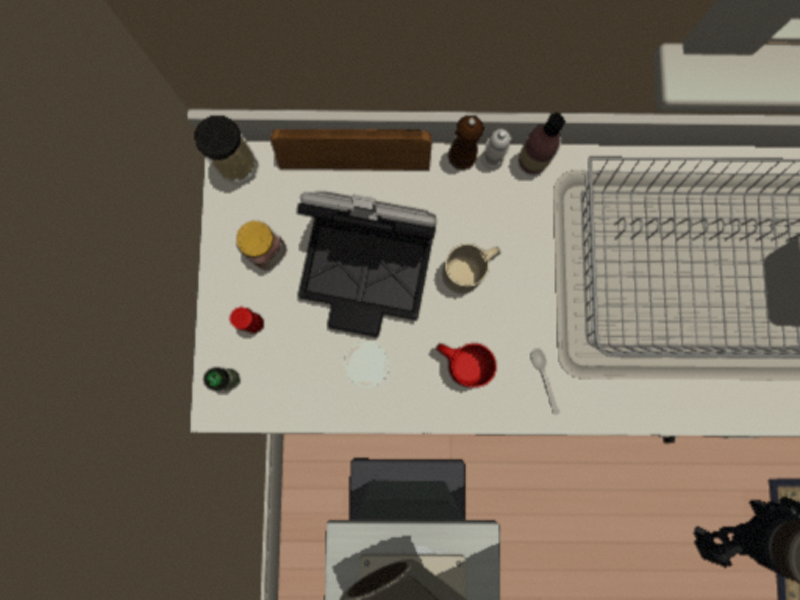

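View pics/side0.png

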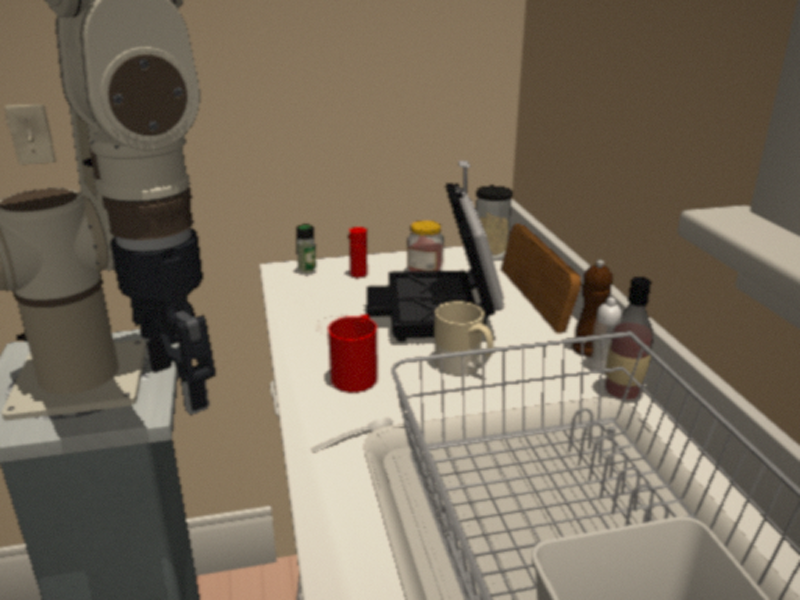

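The top view shows the toaster's base corners at about (300,296) and (416,318), the handle's front at (329,330) to (379,335), and the raised lid edge at (303,195) to (436,213). In the side view the lid is up, with the latch tip at about (464,163). I'll enlarge both.

Run:
```python
from h import *
import pickle
ims=pickle.load(open('c0.pkl','rb'))
def crop(n,u0,v0,w,h,s):
    im=ims[n]['image'][v0:v0+h,u0:u0+w,::-1]
    im=cv2.resize(im,None,fx=s,fy=s,interpolation=cv2.INTER_CUBIC)
    im=np.clip(im.astype(float)*1.6,0,255).astype('uint8')
    for i in range(0,w,10): cv2.putText(im,str(u0+i),(i*s,8),0,.3,(0,255,0)); cv2.line(im,(i*s,10),(i*s,14),(0,255,0),1)
    for i in range(0,h,10): cv2.putText(im,str(v0+i),(0,i*s+4),0,.3,(0,255,0))
    cv2.imwrite(f'pics/{n}_crop.png',im)
crop('top',180,115,110,105,5); crop('side',225,95,105,125,4)
```

```text
(no output)
```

View pics/top_crop.png

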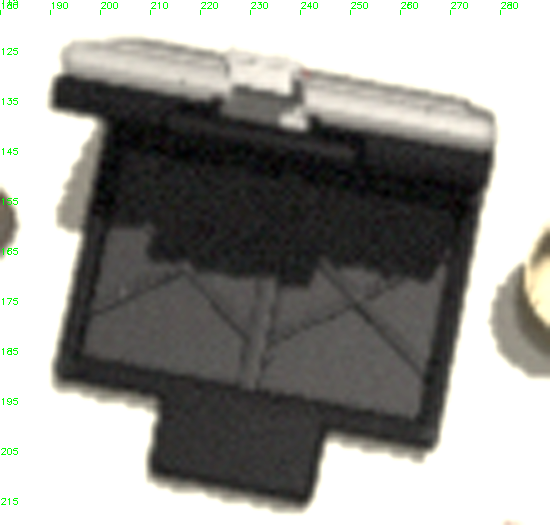

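View pics/side_crop.png

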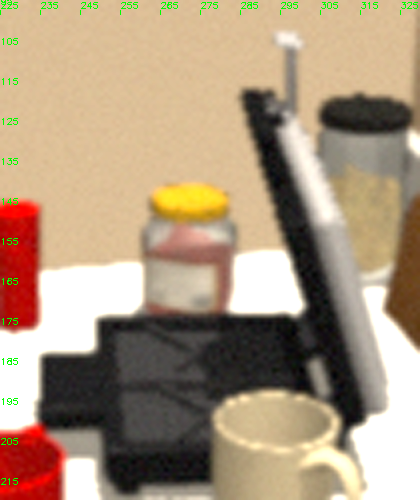

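The top crop puts the base's front corners at pixels (190.6,191) and (266.6,204.4), and the handle's front corners at (210,210) and (240.6,215.6). The steel edge runs from (192.4,129) to (278.6,144.4). In the side crop the latch tip is at (297,104.5) and the handle's end at (286,119).

```bash
cat >> h.py <<'E'
def T(p,P): # toaster pose p=(x,y,yaw), local mm
    P=np.atleast_2d(P)/1000.; c,s=np.cos(p[2]),np.sin(p[2])
    return np.c_[p[0]+c*P[:,0]-s*P[:,1],p[1]+s*P[:,0]+c*P[:,1],P[:,2]]
def lid(a,P): # point given in shut toaster coords -> toaster coords at lid angle a
    P=np.atleast_2d(P).astype(float); r=P[:,0]-86; z=P[:,2]-46; c,s=np.cos(a),np.sin(a)
    return np.c_[86+c*r+s*z,P[:,1],46-s*r+c*z]
E
python3 - <<'E'
from h import *
import pickle
from scipy.optimize import least_squares
ims=pickle.load(open('c0.pkl','rb'))
B=[[-80,115,44],[-80,-115,44],[-125,50,44],[-125,-50,44]]; b=np.array([[190.6,191],[266.6,204.4],[210,210],[240.6,215.6]])
L=[[-80,115,85],[-80,-115,85]]; l=np.array([[192.4,129.4],[278.6,144.4]])
def f(q,par=0):
    p=q[:3]
    r1=proj(ims['top'],T(p,B))-b; r2=proj(ims['top'],T(p,lid(q[3],L)))-l
    r3=proj(ims['side'],T(p,lid(q[3],[[-160,0,93],[-125,-50,47]])))-[[297,104.5],[285.8,118.7]]
    return np.r_[r1.ravel(),r2.ravel()*.4,r3.ravel()*.7]
s=least_squares(f,[.45,.1,-.2,1.2],loss='soft_l1'); q=s.x
print(q.round(4),s.fun.round(1)); p=q[:3]; a=q[3]
for nm,P in dict(left=[-80,90,85],right=[-80,-90,85],tip=[-160,0,93],hend=[-125,0,64]).items():
    print(nm,'now',T(p,lid(a,P)).round(3),'at.6',T(p,lid(.6,P)).round(3),'shut',T(p,P).round(3))
# others
for n,uv,z in [('jam',(256/1.5625,232/1.5625),.11),('mug',(466/1.5625,257/1.5625),.1),('redmug',(473/1.5625,360/1.5625),.1),('redspice',(242/1.5625,317/1.5625),.1),('spice',(214/1.5625,378/1.5625),.105)]:
    print(n,onz(ims['top'],uv,z).round(3))
E
```

```text
[ 0.6168  0.0927 -0.1683  1.2495] [-1.1 -0.2  0.8  0.3 -1.6 -0.1  1.9  0.4 -0.8 -2.3  0.5 -2.  -0.6  0.3
  0.1  6.4]
left now [[0.701 0.17  0.216]] at.6 [[0.603 0.186 0.172]] shut [[0.553 0.195 0.085]]
right now [[ 0.671 -0.008  0.216]] at.6 [[0.573 0.009 0.172]] shut [[0.523 0.017 0.085]]
tip now [[0.669 0.084 0.294]] at.6 [[0.528 0.108 0.224]] shut [[0.459 0.119 0.093]]
hend now [[0.653 0.087 0.252]] at.6 [[0.54  0.106 0.18 ]] shut [[0.494 0.114 0.064]]
jam [0.666 0.283 0.11 ]
mug [ 0.627 -0.092  0.1  ]
redmug [ 0.443 -0.103  0.1  ]
redspice [0.515 0.304 0.1  ]
spice [0.408 0.346 0.105]
```

```bash
cat > mv.py <<'E'
import sys; from h import *
# args: target x y z (mm) yaw(deg) -> tool-frame shift from measured pose
o=bot.get_obs(); M=rot(o['tool_rot']); e=np.array(o['eef_pos'])*1000
yaw=np.degrees(np.arctan2(M[1,0],M[0,0]))
print('t',round(o['clock'],2),'tcp',e.round(1),'yaw',yaw.round(1),'F',np.round(o['ft_force'],1),'j',np.round(o['joint_pos'],2),'tilt',M[:,2].round(3))
for k in range(1,len(sys.argv),4):
    a=[float(v) for v in sys.argv[k:k+4]]
    print('shift',(M.T@(np.array(a[:3])-e)).round(1),'twist',round(yaw-a[3],1))
E
python3 mv.py 300 -310 260 42.7
```

```text
t 0.1 tcp [ 208.6 -453.8  230.5] yaw 24.7 F [-1.3  0.8 -0.9] j [-1.14  0.24  0.    1.34  0.    1.57] tilt [-0.001  0.002 -1.   ]
shift [143.1 -92.5 -29.3] twist -18.0
```

Emit:
carry_out([
  {"dx":29,"dy":-18,"dz":-6,"twist":-4,"fingers":1},
  {"dx":57,"dy":-37,"dz":-12,"twist":-8,"fingers":1},
  {"dx":86,"dy":-55,"dz":-18,"twist":-11,"fingers":1},
  {"dx":114,"dy":-74,"dz":-24,"twist":-15,"fingers":1},
  {"dx":143,"dy":-92,"dz":-30,"twist":-18,"fingers":1},
])

```text
clock: 0.52
eef_pos: [0.3004, -0.3094, 0.2611]
tool_rot: [0.931, 0.365, -0.0, -0.001]
ft_force: [0.5, -0.5, 0.6]
grip_width: 0.0256
grasp_force: 0.0
```

```bash
python3 mv.py 450 -170 260 62
```

```text
t 0.52 tcp [ 300.4 -309.4  261.1] yaw 42.8 F [ 0.5 -0.5  0.6] j [-0.8   0.09 -0.1   1.38  0.    1.59] tilt [-0.001  0.001 -1.   ]
shift [204.5  -0.6   1.1] twist -19.2
```

Emit:
carry_out([
  {"dx":40,"dy":0,"dz":0,"twist":-4,"fingers":1},
  {"dx":81,"dy":0,"dz":0,"twist":-8,"fingers":1},
  {"dx":122,"dy":0,"dz":0,"twist":-12,"fingers":1},
  {"dx":163,"dy":0,"dz":0,"twist":-16,"fingers":1},
  {"dx":204,"dy":0,"dz":0,"twist":-19,"fingers":1},
])

```text
clock: 0.93
eef_pos: [0.4511, -0.1709, 0.2611]
tool_rot: [0.858, 0.514, -0.0, -0.0]
ft_force: [0.8, -0.8, -0.3]
grip_width: -0.0
grasp_force: 0.0
```

```bash
python3 mv.py 600 -60 260 80
```

```text
t 0.93 tcp [ 451.1 -170.9  261.1] yaw 61.9 F [ 0.8 -0.8 -0.3] j [-0.36  0.19  0.02  1.4  -0.    1.7 ] tilt [-0. -0. -1.]
shift [168.  79.   1.] twist -18.1
```

Emit:
carry_out([
  {"dx":33,"dy":16,"dz":0,"twist":-4,"fingers":1},
  {"dx":67,"dy":32,"dz":0,"twist":-8,"fingers":1},
  {"dx":101,"dy":47,"dz":0,"twist":-12,"fingers":1},
  {"dx":134,"dy":63,"dz":0,"twist":-15,"fingers":1},
  {"dx":168,"dy":79,"dz":0,"twist":-18,"fingers":1},
])

```text
clock: 1.35
eef_pos: [0.6004, -0.0609, 0.2607]
tool_rot: [0.767, 0.642, -0.0, -0.0]
ft_force: [-0.4, -1.1, 0.6]
grip_width: 0.0002
grasp_force: 0.0
```

```bash
python3 mv.py 708 -14 260 80
```

```text
t 1.35 tcp [600.4 -60.9 260.7] yaw 79.8 F [-0.4 -1.1  0.6] j [-0.1   0.45  0.37  1.5  -0.    1.65] tilt [-0.001 -0.    -1.   ]
shift [65.1 97.6  0.5] twist -0.2
```

Emit:
carry_out([
  {"dx":13,"dy":20,"dz":0,"twist":0,"fingers":1},
  {"dx":26,"dy":40,"dz":0,"twist":0,"fingers":1},
  {"dx":40,"dy":60,"dz":0,"twist":0,"fingers":1},
  {"dx":53,"dy":80,"dz":0,"twist":0,"fingers":1},
  {"dx":65,"dy":98,"dz":0,"twist":0,"fingers":1},
])

```text
clock: 1.77
eef_pos: [0.7084, -0.015, 0.2601]
tool_rot: [0.768, 0.641, -0.001, -0.0]
ft_force: [1.4, 0.5, -0.8]
grip_width: 0.0007
grasp_force: 0.0
```

```bash
python3 mv.py 710 -14 188 80
python3 - <<'E'
from h import *
for n,(u,v,w,h) in dict(top=(180,100,128,120),side=(215,60,128,160)).items():
    c=camera(n); im=cv2.resize(c['image'][v:v+h,u:u+w,::-1],None,fx=3,fy=3,interpolation=cv2.INTER_CUBIC)
    cv2.imwrite(f'/tmp/{n}.png',im)
a,b=cv2.imread('/tmp/top.png'),cv2.imread('/tmp/side.png')
H=max(a.shape[0],b.shape[0]); z=np.zeros((H,a.shape[1]+b.shape[1],3),'uint8'); z[:a.shape[0],:a.shape[1]]=a; z[:b.shape[0],a.shape[1]:]=b
cv2.imwrite('pics/two1.png',z)
E
```

```text
t 1.77 tcp [708.4 -15.  260.1] yaw 79.7 F [ 1.4  0.5 -0.8] j [-0.02  0.71  0.81  1.68 -0.    1.73] tilt [-0.002  0.    -1.   ]
shift [ 1.3  1.5 72.1] twist -0.3
```

View pics/two1.png

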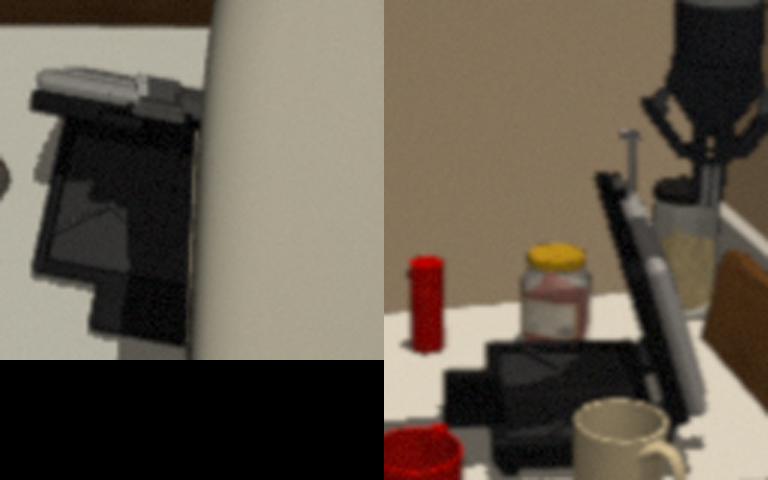

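The side view shows the fingertip at (710,215), clear behind the lid edge at about (640,205), with the latch well to the left. I'll descend next.

Emit:
carry_out([
  {"dx":0,"dy":0,"dz":13,"twist":0,"fingers":1},
  {"dx":0,"dy":0,"dz":26,"twist":0,"fingers":1},
  {"dx":0,"dy":0,"dz":39,"twist":0,"fingers":1},
  {"dx":0,"dy":0,"dz":52,"twist":0,"fingers":1},
  {"dx":0,"dy":0,"dz":65,"twist":0,"fingers":1},
])

```text
clock: 2.28
eef_pos: [0.7066, -0.0163, 0.1954]
tool_rot: [0.768, 0.641, -0.001, -0.0]
ft_force: [0.9, 0.0, 0.3]
grip_width: 0.0
grasp_force: 0.0
```

```bash
python3 mv.py 670 -8 195 80
```

```text
t 2.28 tcp [706.6 -16.3 195.4] yaw 79.7 F [0.9 0.  0.3] j [-0.02  0.7   0.63  1.5  -0.    1.73] tilt [-0.001 -0.    -1.   ]
shift [  1.6 -37.5   0.4] twist -0.3
```

Emit:
carry_out([
  {"dx":0,"dy":-8,"dz":0,"twist":0,"fingers":1},
  {"dx":0,"dy":-15,"dz":0,"twist":0,"fingers":1},
  {"dx":1,"dy":-22,"dz":0,"twist":0,"fingers":1},
  {"dx":1,"dy":-29,"dz":0,"twist":0,"fingers":1},
  {"dx":1,"dy":-36,"dz":0,"twist":0,"fingers":1},
])

```text
clock: 2.7
eef_pos: [0.672, -0.009, 0.1962]
tool_rot: [0.768, 0.64, 0.0, 0.001]
ft_force: [1.9, -1.5, 0.4]
grip_width: -0.0001
grasp_force: 0.9
```

```bash
python3 mv.py 635 -2 195 80
```

```text
t 2.7 tcp [672.   -9.  196.2] yaw 79.7 F [ 1.9 -1.5  0.4] j [-0.01  0.61  0.48  1.44 -0.    1.74] tilt [ 0.001 -0.001 -1.   ]
shift [  0.3 -37.7   1.2] twist -0.3
```

Emit:
carry_out([
  {"dx":0,"dy":-7,"dz":3,"twist":0,"fingers":1},
  {"dx":0,"dy":-14,"dz":6,"twist":0,"fingers":1},
  {"dx":0,"dy":-21,"dz":9,"twist":0,"fingers":1},
  {"dx":0,"dy":-28,"dz":12,"twist":0,"fingers":1},
  {"dx":0,"dy":-35,"dz":15,"twist":0,"fingers":1},
])

```text
clock: 3.12
eef_pos: [0.6374, -0.0026, 0.182]
tool_rot: [0.768, 0.64, 0.001, 0.001]
ft_force: [-0.1, -0.5, 1.9]
grip_width: 0.0002
grasp_force: 0.9
```

```bash
python3 mv.py 600 3 170 80
```

```text
t 3.12 tcp [637.4  -2.6 182. ] yaw 79.7 F [-0.1 -0.5  1.9] j [-0.    0.54  0.32  1.35 -0.    1.75] tilt [ 0.002 -0.    -1.   ]
shift [ -1.2 -37.8  12. ] twist -0.3
```

Emit:
carry_out([
  {"dx":0,"dy":-7,"dz":2,"twist":0,"fingers":1},
  {"dx":0,"dy":-14,"dz":5,"twist":0,"fingers":1},
  {"dx":0,"dy":-21,"dz":7,"twist":0,"fingers":1},
  {"dx":0,"dy":-28,"dz":10,"twist":0,"fingers":1},
  {"dx":0,"dy":-36,"dz":12,"twist":0,"fingers":1},
])

```text
clock: 3.53
eef_pos: [0.6015, 0.0038, 0.1691]
tool_rot: [0.768, 0.64, -0.0, 0.0]
ft_force: [0.6, 0.6, 0.1]
grip_width: -0.0001
grasp_force: 0.1
```

```bash
python3 mv.py 560 10 165 80
python3 - <<'E'
from h import *
c=camera('side');cv2.imwrite('pics/s2.png',cv2.resize(c['image'][60:240,200:360,::-1],None,fx=3,fy=3,interpolation=cv2.INTER_CUBIC))
E
```

```text
t 3.53 tcp [601.5   3.8 169.1] yaw 79.7 F [0.6 0.6 0.1] j [ 0.01  0.47  0.18  1.28 -0.    1.76] tilt [-0. -0. -1.]
shift [ -1.4 -41.9   4.1] twist -0.3
```

View pics/s2.png

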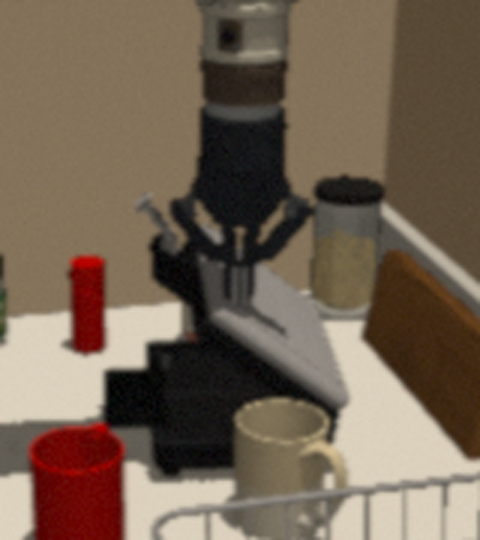

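The side view shows the lid at roughly 0.65 rad, with its edge near (205,310) and the fingers on its face. It should sink from here, so I'll wait.

Emit:
carry_out([
  {"dx":0,"dy":-2,"dz":0,"twist":0,"fingers":1},
  {"dx":0,"dy":-4,"dz":0,"twist":0,"fingers":1},
  {"dx":0,"dy":-6,"dz":0,"twist":0,"fingers":1},
  {"dx":0,"dy":-8,"dz":0,"twist":0,"fingers":1},
  {"dx":0,"dy":-10,"dz":0,"twist":0,"fingers":1},
])

```text
clock: 4.0
eef_pos: [0.5927, 0.006, 0.1694]
tool_rot: [0.768, 0.641, 0.0, 0.0]
ft_force: [0.6, 0.3, 0.3]
grip_width: 0.0
grasp_force: 0.0
```

Emit:
carry_out([
  {"dx":0,"dy":-6,"dz":2,"twist":0,"fingers":1},
  {"dx":0,"dy":-12,"dz":4,"twist":0,"fingers":1},
  {"dx":0,"dy":-18,"dz":6,"twist":0,"fingers":1},
  {"dx":0,"dy":-24,"dz":8,"twist":0,"fingers":1},
  {"dx":0,"dy":-30,"dz":10,"twist":0,"fingers":1},
])

```text
clock: 4.42
eef_pos: [0.5622, 0.0116, 0.159]
tool_rot: [0.768, 0.641, -0.0, -0.0]
ft_force: [-0.2, -0.1, 0.4]
grip_width: 0.0002
grasp_force: 0.0
```

```bash
python3 mv.py 550 14 95 80
python3 - <<'E'
from h import *
c=camera('side');cv2.imwrite('pics/s3.png',cv2.resize(c['image'][60:240,200:360,::-1],None,fx=3,fy=3,interpolation=cv2.INTER_CUBIC))
E
```

```text
t 4.42 tcp [562.2  11.6 159. ] yaw 79.7 F [-0.2 -0.1  0.4] j [0.02 0.4  0.04 1.21 0.   1.77] tilt [-0.  0. -1.]
shift [  0.2 -12.5  64. ] twist -0.3
```

View pics/s3.png

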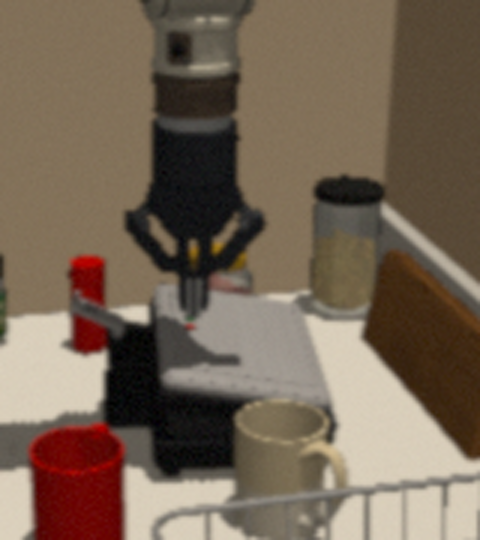

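The lid has sunk and is nearly level, with its front edge at (160,290) to (165,385) and the latch still raised at (80,300). I'll press the lid gently to be sure it is shut.

Emit:
carry_out([
  {"dx":0,"dy":-3,"dz":14,"twist":0,"fingers":1},
  {"dx":0,"dy":-6,"dz":28,"twist":0,"fingers":1},
  {"dx":0,"dy":-9,"dz":42,"twist":0,"fingers":1},
  {"dx":0,"dy":-12,"dz":54,"twist":0,"fingers":1},
  {"dx":0,"dy":-12,"dz":62,"twist":0,"fingers":1},
])

```text
clock: 4.88
eef_pos: [0.5499, 0.0137, 0.096]
tool_rot: [0.768, 0.641, -0.001, -0.001]
ft_force: [-0.3, -0.5, -0.7]
grip_width: 0.0001
grasp_force: 0.0
```

Emit:
carry_out([
  {"dx":0,"dy":0,"dz":3,"twist":0,"fingers":1},
  {"dx":0,"dy":0,"dz":5,"twist":0,"fingers":1},
  {"dx":0,"dy":0,"dz":7,"twist":0,"fingers":1},
  {"dx":0,"dy":0,"dz":9,"twist":0,"fingers":1},
  {"dx":0,"dy":0,"dz":10,"twist":0,"fingers":1},
])

```text
clock: 5.3
eef_pos: [0.5519, 0.0136, 0.0877]
tool_rot: [0.768, 0.641, 0.0, 0.0]
ft_force: [0.1, 0.2, 0.5]
grip_width: -0.0002
grasp_force: 0.0
```

Emit:
carry_out([
  {"dx":0,"dy":0,"dz":1,"twist":0,"fingers":1},
  {"dx":0,"dy":0,"dz":2,"twist":0,"fingers":1},
  {"dx":0,"dy":0,"dz":3,"twist":0,"fingers":1},
  {"dx":0,"dy":0,"dz":4,"twist":0,"fingers":1},
  {"dx":0,"dy":0,"dz":4,"twist":0,"fingers":1},
])

```text
clock: 5.72
eef_pos: [0.5516, 0.0136, 0.085]
tool_rot: [0.768, 0.641, 0.001, 0.0]
ft_force: [-2.9, 0.1, 9.1]
grip_width: 0.0003
grasp_force: 4.5
```

Contact came at z = 0.085 with 9 N, which is exactly the shut height. Now the latch.

Emit:
carry_out([
  {"dx":0,"dy":0,"dz":-12,"twist":0,"fingers":1},
  {"dx":0,"dy":0,"dz":-25,"twist":0,"fingers":1},
  {"dx":0,"dy":0,"dz":-40,"twist":0,"fingers":1},
  {"dx":0,"dy":0,"dz":-55,"twist":0,"fingers":1},
  {"dx":0,"dy":0,"dz":-65,"twist":0,"fingers":1},
])

```text
clock: 6.13
eef_pos: [0.552, 0.0136, 0.1499]
tool_rot: [0.768, 0.641, 0.001, 0.001]
ft_force: [-0.1, -0.2, -0.4]
grip_width: -0.0003
grasp_force: 0.0
```

```bash
python3 mv.py 459 119.5 140 80
python3 - <<'E'
from h import *
c=camera('side');cv2.imwrite('pics/s4.png',cv2.resize(c['image'][130:220,200:330,::-1],None,fx=5,fy=5,interpolation=cv2.INTER_CUBIC))
p=(.6168,.0927,-.1683)
print(((proj(c,T(p,[[-160,0,93],[-160,-18,93],[-80,-115,85],[80,-115,85],[-125,-50,64],[-119,0,67]]))-[200,130])*5).round())
E
```

```text
t 6.13 tcp [552.   13.6 149.9] yaw 79.7 F [-0.1 -0.2 -0.4] j [ 0.02  0.39 -0.    1.18 -0.    1.78] tilt [ 0.002  0.    -1.   ]
shift [  87.6 -110.4    9.7] twist -0.3
[[103. 221.]
 [102. 234.]
 [250. 318.]
 [545. 311.]
 [165. 302.]
 [174. 260.]]
```

View pics/s4.png

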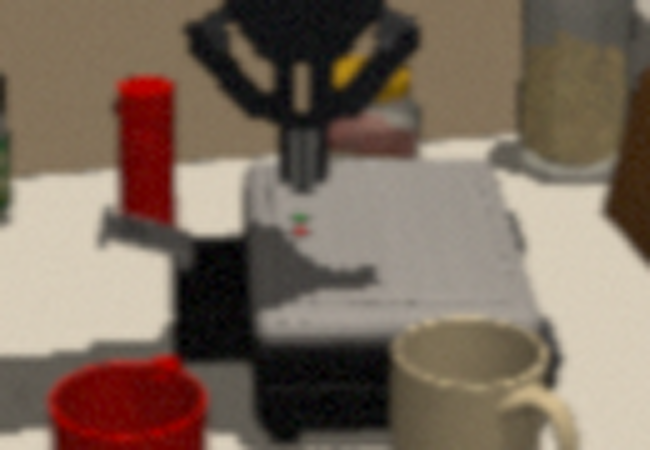

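The lid is level and the latch tip is at crop (105,225), against a predicted (103,221), so the pose holds. I'll move over the tip.

Emit:
carry_out([
  {"dx":18,"dy":-22,"dz":0,"twist":0,"fingers":1},
  {"dx":36,"dy":-45,"dz":2,"twist":0,"fingers":1},
  {"dx":54,"dy":-68,"dz":5,"twist":0,"fingers":1},
  {"dx":72,"dy":-90,"dz":8,"twist":0,"fingers":1},
  {"dx":88,"dy":-110,"dz":10,"twist":0,"fingers":1},
])

```text
clock: 6.6
eef_pos: [0.4573, 0.1207, 0.1375]
tool_rot: [0.768, 0.641, -0.0, -0.0]
ft_force: [-0.3, 0.6, -0.4]
grip_width: -0.0001
grasp_force: 0.0
```

Emit:
carry_out([
  {"dx":0,"dy":0,"dz":12,"twist":0,"fingers":1},
  {"dx":0,"dy":0,"dz":24,"twist":0,"fingers":1},
  {"dx":0,"dy":0,"dz":32,"twist":0,"fingers":1},
  {"dx":0,"dy":0,"dz":38,"twist":0,"fingers":1},
  {"dx":0,"dy":0,"dz":43,"twist":0,"fingers":1},
])

```text
clock: 7.02
eef_pos: [0.4577, 0.1198, 0.0946]
tool_rot: [0.768, 0.641, -0.001, -0.001]
ft_force: [-5.4, 0.8, 7.0]
grip_width: 0.0005
grasp_force: 4.3
```

Emit:
carry_out([
  {"dx":0,"dy":0,"dz":4,"twist":0,"fingers":1},
  {"dx":0,"dy":0,"dz":8,"twist":0,"fingers":1},
  {"dx":0,"dy":0,"dz":12,"twist":0,"fingers":1},
  {"dx":0,"dy":0,"dz":16,"twist":0,"fingers":1},
  {"dx":0,"dy":0,"dz":20,"twist":0,"fingers":1},
])

```text
clock: 7.43
eef_pos: [0.4592, 0.1198, 0.0751]
tool_rot: [0.768, 0.641, 0.0, 0.0]
ft_force: [-1.9, 0.3, 1.4]
grip_width: -0.0002
grasp_force: 1.1
```

Contact forces are light and the latch is turning, so I'll press on.

Emit:
carry_out([
  {"dx":0,"dy":0,"dz":4,"twist":0,"fingers":1},
  {"dx":0,"dy":0,"dz":8,"twist":0,"fingers":1},
  {"dx":0,"dy":0,"dz":12,"twist":0,"fingers":1},
  {"dx":0,"dy":0,"dz":16,"twist":0,"fingers":1},
  {"dx":0,"dy":0,"dz":20,"twist":0,"fingers":1},
])

```text
clock: 7.85
eef_pos: [0.4593, 0.1199, 0.0549]
tool_rot: [0.768, 0.641, 0.0, 0.0]
ft_force: [0.4, 0.0, -0.4]
grip_width: -0.0
grasp_force: 0.0
```

Emit:
carry_out([
  {"dx":0,"dy":0,"dz":3,"twist":0,"fingers":1},
  {"dx":0,"dy":0,"dz":6,"twist":0,"fingers":1},
  {"dx":0,"dy":0,"dz":9,"twist":0,"fingers":1},
  {"dx":0,"dy":0,"dz":12,"twist":0,"fingers":1},
  {"dx":0,"dy":0,"dz":12,"twist":0,"fingers":1},
])

```text
clock: 8.27
eef_pos: [0.4585, 0.1197, 0.0427]
tool_rot: [0.768, 0.641, -0.0, -0.0]
ft_force: [0.7, -0.1, -0.6]
grip_width: 0.0002
grasp_force: 0.0
```

Run:
```python
from h import *
c=camera('side');cv2.imwrite('pics/s5.png',cv2.resize(c['image'][130:220,200:330,::-1],None,fx=5,fy=5,interpolation=cv2.INTER_CUBIC))
```

```text
(no output)
```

View pics/s5.png

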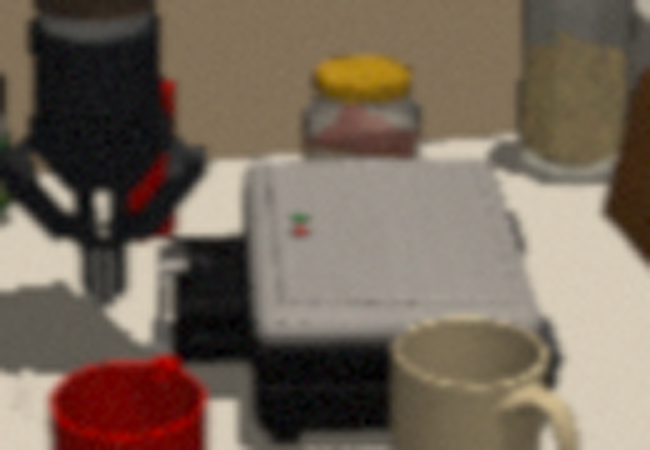

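The latch hangs vertically before the handle, from (165,250) to (165,350), and the lid is level. I'll withdraw upward.

Emit:
carry_out([
  {"dx":0,"dy":-5,"dz":-15,"twist":0,"fingers":1},
  {"dx":0,"dy":-8,"dz":-40,"twist":0,"fingers":1},
  {"dx":0,"dy":-10,"dz":-75,"twist":0,"fingers":1},
  {"dx":0,"dy":-10,"dz":-110,"twist":0,"fingers":1},
  {"dx":0,"dy":-10,"dz":-145,"twist":0,"fingers":1},
])

```text
clock: 8.73
eef_pos: [0.4485, 0.1215, 0.1899]
tool_rot: [0.768, 0.641, -0.0, -0.0]
ft_force: [1.0, 0.8, 0.5]
grip_width: 0.0002
grasp_force: 0.0
```

Emit:
carry_out([
  {"dx":0,"dy":0,"dz":-5,"twist":0,"fingers":1},
  {"dx":0,"dy":0,"dz":-5,"twist":0,"fingers":1},
  {"dx":0,"dy":0,"dz":-5,"twist":0,"fingers":1},
  {"dx":0,"dy":0,"dz":-5,"twist":0,"fingers":1},
  {"dx":0,"dy":0,"dz":-5,"twist":0,"fingers":1},
])

```text
clock: 9.15
eef_pos: [0.4478, 0.1213, 0.1915]
tool_rot: [0.768, 0.641, -0.002, -0.001]
ft_force: [0.8, -0.4, 0.5]
grip_width: -0.0001
grasp_force: 0.0
```

```bash
python3 -c "
from workcell import job_done; print(job_done())"
```

```text
the job is handed in; nothing more can be done
None
```

The toaster's lid is shut, the latch has snapped home, the hand is clear, and I handed the job in at about 9 s; no verdict came back.

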